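# Seat a medal blank in the stamping jig by feel

### The job

Take the brass medal blank out of the white sorting tray and lay it flat on the bed in the wide mouth of the blue stamping jig, then slide it gently along the lane, always on the bed and never lifted once it is in the narrow part, until it drops into the shallow pocket. Where the pocket lies along the lane can only be felt or seen: stop pushing as soon as the blank catches, never leaning on it hard, and leave it lying flat at the bottom of the pocket, let go. Leave the hammer, caliper, steel block and little pot where they are.

Things in the scene. Friction and masses are not known exactly. Their poses are not given: they have to be found in the camera images.
- blank: Flat plain brass disc, 44 mm across and 9 mm thick, about 0.1 kg (mass and friction vary). Origin at the centre of the disc, 4.5 mm above its underside; z is its axis. It starts flat on the tray's floor.
- tray: Shallow white open tray fixed to the table, 170 x 170 mm, walls 5 mm thick and 22 mm high, inner floor 5 mm above the table. Origin under its centre, on the table. Tiny flat stampings are stuck to its floor and do not matter.
- jig: Fixed stamping jig, 270 mm along its x, 116 mm along its y; origin under its centre, on the table. On it a rigid flat aluminium bed, its top 22 mm above the table. Between two blue guides (tops 12 mm above the bed) a lane open at both ends runs along the jig's x, centred on y = 0. Blank and jig must never bear on each other with over 25 N; sliding the blank takes 1 to 3 N.
- jig_mouth (a point): Point on the bed's surface in the flared mouth at the jig's -x end (jig x = -90 mm, y = 0, 22 mm above the table). The mouth narrows evenly from 76 mm wide at x = -125 mm to 46 mm at x = -60 mm; from there to x = 95 mm the lane is straight, 46 mm wide.
- jig_lane (a point): Point at bed height, jig x = 30 mm, y = 0: middle of the stretch where the pocket may be. The round pocket (47 mm wide, chamfered edge, 4 mm deep) is on the lane's centre line, its centre up to 25 mm either way along x from here, not measured. A seated blank stands 5 mm proud of the bed, its centre 22.5 mm above the table; the pocket's far wall stops it hard.
- hammer: Loose ball hammer, about 240 mm long, lying beyond the work; leave it.
- caliper: Loose digital caliper, 230 mm long, at most 13 mm high, lying in front of the robot; leave it.
- block: Loose steel bench block 80 x 80 x 20 mm beyond the work; leave it.
- pot: Loose small clear pot with lid, 56 mm across and 50 mm high, beyond the work; leave it.
Things that resemble listed ones, but are neither listed nor needed, are in the scene too. Of the things like the blank, leave any that is orange or purple; of the rest the larger one is meant.

How it is judged:
By the outcome, as a careful person would: the job done as asked, in the order asked, and still so for the second after the job is handed in, with the robot touching nothing.
It also fails if it takes over 56 s, if anything falls off the work surface, if the arm or the gripper's body presses on something with over 40 N, if the wrist force passes 120 N, or if a joint passes its speed limit or range.

### The arm

A 7-joint arm with a two-finger parallel gripper is mounted at the origin on the work surface. World frame = base frame: x ahead of the robot, y to its left, z up, the work surface at z = 0. Lengths are in mm, angles in rad, forces in N, time in s.
With the tool pointing down it reaches from about 350 to 900 mm from the base axis. Payload 7.2 kg.
Tool frame: the origin (TCP) lies midway between the tips of the shut fingers; the grasp point (between the pads) lies 19 mm behind it; z points along the fingers, y is the line along which they close (so a half turn about z gives the same grasp; the last joint's range is limited). The gripper opens to 88 mm and grips with 3 to 60 N. Pads are 20 mm wide; open, the fingers measure 115 mm over their backs; the gripper's body (75 mm by 178 mm) begins 61 mm behind the grasp point.
Start: joints at [1.143, 0.411, -0.013, 1.596, 0.006, 1.134, -0.082], TCP at [220.043, -584.987, 222.653] pointing down, gripper open.
Joint ranges: [-2.95, 2.95], [-0.29, 1.99], [-1.47, 1.44], [0.14, 2.54], [-1.03, 4.17], [0.13, 1.85], [-2.86, 2.86]. Speed limits (rad/s): [2.39, 2.39, 3.01, 3.01, 3.14, 3.14, 3.14].

### API

Orientations are given as a 3x3 rotation matrix whose columns are the frame's x, y, z axes.
In Python, from rig import get_state, snapshot, close_job gives the robot as it stands. The module is installed in compiled form; this text tells all that it offers.
- The arm moves only by the shell command python3 -m jog 'ROWS'. ROWS is a JSON list of rows, 1 to 8 of them, each of 7 numbers: dx, dy, dz in shares of the most that a row can go, 1 being 50 mm, then a rotation vector rx, ry, rz in shares of 180 degrees (1.0 is 180 degrees), then the opening from 0.0 (shut) to 1.0 (fully open); each row shifts and turns the commanded pose from where the row before left it, along the tool's axes as they then stand; what a row does not reach is not made up. A row lasts 1/10 s, in which the tool goes at most 50 mm and 0.15 rad, less where a joint would pass 70% of its speed; a pose out of reach is approached as far as the arm can. The fingers move at their own pace and stop on an object; the grip force is fixed at half the most. Time passes only in rows, so rows that do not move let the fingers close. It prints the time, the measured TCP pose, the force, the opening and the grip force at its end. Input that does not fit is refused with a message, and nothing moves.
- get_state(): the state, without advancing time (a new reading comes with each control period).
- snapshot(name): name is "scene" or "top" or "wrist"; returns a dict with "frame" (400x640x3 uint8, red, green, blue), "camera_matrix" (3x3 intrinsics, pixels), "rvec" (rotation vector, rad) and "tvec" (3), from world to camera coordinates, as OpenCV has them; the wrist camera has in their place "tool_from_camera" (4x4, takes a point from camera to tool coordinates, whose origin is the TCP and whose axes are the flange's). Camera axes: x right, y down, z forward; pixel columns grow to the right and rows downward; lengths in mm; the calibration is good to about 2 mm. A picture is of the moment at which its call begins: read the wrist's pose just before it. There is no depth.
- close_job(): hands the job in; it is judged then, once.
The state is a dict: "time_s": time; "joint_pos": joint angles; "joint_vel": joint speeds; "effort": joint torques, N m; "position": TCP position; "ee_rot": TCP orientation; "ft_force": force on the tool from outside, world axes, zero at the start; "ft_torque": the same for the moment, N m; "finger_gap": opening from 0.0 (shut) to 1.0 (fully open); "grip_force": force on a finger pad.
Only numpy, scipy, OpenCV 4.12 (cv2) and the standard library are available. Lean on these libraries where they do the work, as an engineer would, in place of code of your own. Each camera call takes 0.05 s, during which the arm holds its last target. There are 200 camera calls.

## Working session

There is one attempt and no reset: what is moved stays moved. The work goes in short steps, Python scripts to look and compute and a shell command to move; the robot and the scene stay as the last step left them, time stands still between calls to the robot, and variables do not carry over. Pictures are saved under pics/ and viewed, at most 10 in all, crops included, and the job is handed in when it is done.

```bash
mkdir -p pics
cat > h.py <<'E'
import numpy as np, cv2
from rig import get_state, snapshot
def cam(name):
    st=get_state(); s=snapshot(name)
    K=np.array(s["camera_matrix"])
    if name=="wrist":
        T=np.array(s["tool_from_camera"]); R=np.array(st["ee_rot"]); p=np.array(st["position"])
        Rwc=R@T[:3,:3]; c=R@T[:3,3]+p
    else:
        Rc=cv2.Rodrigues(np.array(s["rvec"],float))[0]; Rwc=Rc.T; c=-Rc.T@np.array(s["tvec"],float).ravel()
    return s["frame"],K,Rwc,c
def onplane(uv,z,K,R,c):
    uv=np.atleast_2d(np.array(uv,float)); d=np.c_[uv,np.ones(len(uv))]@np.linalg.inv(K).T@R.T
    return c+d*((z-c[2])/d[:,2])[:,None]
def save(f,n): cv2.imwrite("pics/"+n,f[:,:,::-1])
E
python3 - <<'E'
from h import *
for n in("top","scene"):
    f,K,R,c=cam(n); save(f,n+"1.png"); np.savez(n+"1.npz",f=f,K=K,R=R,c=c); print(n,c.round(),R[:,2].round(2))
s=get_state(); print(s["position"],np.round(s["ee_rot"],3),s["ft_force"],s["finger_gap"],s["time_s"])
E
```

```text
top [ 445.  -52. 1095.] [ 0.11 -0.02 -0.99]
scene [ 956. -409.  895.] [-0.38  0.38 -0.84]
[ 219.84432883 -584.59075248  221.91098181] [[ 0.936  0.352 -0.001]
 [ 0.352 -0.936  0.001]
 [-0.    -0.001 -1.   ]] [-0.52201647  0.22657497  0.81582197] 1.0010226018491661 0.1
```

View pics/top1.png

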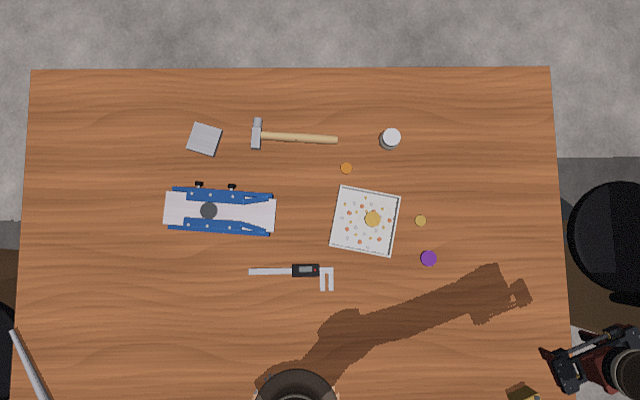

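View pics/scene1.png

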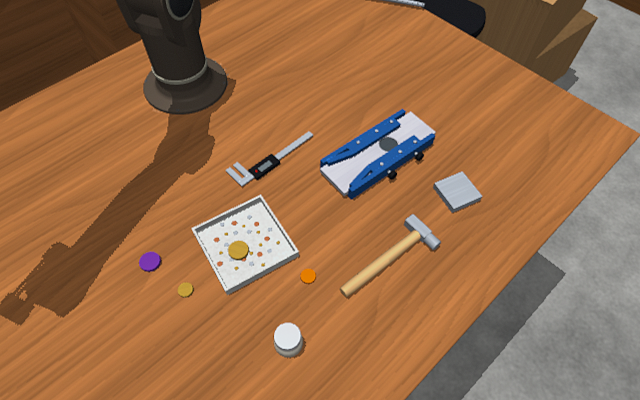

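Top view: the base is at the bottom, world x runs up and y runs left. The brass blank lies in the tray at about (372,219), with a smaller brass decoy outside at (420,220). The jig spans (164..275, 185..236) with its flared mouth on the right, and the dark round pocket shows at about (209,210). In the scene view the blank is at (238,250) and the pocket at (388,144).

```bash
cat >> h.py <<'E'
def blobs(mask,amin=20):
    cs,_=cv2.findContours(mask.astype(np.uint8),cv2.RETR_EXTERNAL,cv2.CHAIN_APPROX_NONE)
    return sorted([c for c in cs if cv2.contourArea(c)>amin],key=cv2.contourArea)[::-1]
def hsv(f): return cv2.cvtColor(f,cv2.COLOR_RGB2HSV)
def brass(f):
    h=hsv(f); return (h[...,0]>18)&(h[...,0]<30)&(h[...,1]>120)&(h[...,2]>90)
def blue(f):
    h=hsv(f); return (h[...,0]>98)&(h[...,0]<122)&(h[...,1]>130)&(h[...,2]>50)
def dark(f):
    h=hsv(f); return (h[...,2]>50)&(h[...,2]<150)&(h[...,1]<70)
E
python3 - <<'E'
from h import *
for n in("top","scene"):
    d=np.load(n+"1.npz"); f,K,R,c=d["f"],d["K"],d["R"],d["c"]
    for nm,m,z in(("brass",brass(f),14),("blue",blue(f),34),("dark",dark(f),18)):
        for b in blobs(m,40)[:7]:
            mm=cv2.moments(b); u=np.array([mm["m10"],mm["m01"]])/mm["m00"]
            P=onplane(b[:,0],z,K,R,c); Q=P[:,:2].astype(np.float32)
            (cx,cy),(w,h),a=cv2.minAreaRect(Q)
            print(n,nm,u.round(1),"c",onplane(u,z,K,R,c)[0].round(1),"rect",np.round([cx,cy,w,h,a],1))
E
```

```text
top brass [372.  218.6] c [ 508.2 -214.    14. ] rect [ 507.2 -213.9   38.5   38.6   88.4]
top brass [419.9 220.1] c [ 502.1 -345.9   14. ] rect [ 502.5 -346.1   27.9   27.5   89.2]
top blue [222.9 195.5] c [574.9 189.6  34. ] rect [573.7 193.  270.3  33.2  84.9]
top blue [220.  226.5] c [491.6 196.5  34. ] rect [493.5 200.5 267.4  32.7  84.9]
top dark [365.3  56.9] c [ 970.8 -207.6   18. ] rect [ 821.5  -92.4 1854.1  645.5   89.8]
top dark [604.  376.1] c [  82.  -817.2   18. ] rect [  81.  -842.4  148.7  263.5   31.8]
top dark [296.3 384. ] c [79.2 -2.9 18. ] rect [ 78.1  -1.4 205.1  72.4  88.8]
top dark [525.7  52.8] c [ 980.1 -671.8   18. ] rect [ 993.3 -676.9  176.6  102.9   88.4]
top dark [ 11.4 227.7] c [497.1 757.5  18. ] rect [536.  761.7  54.3 191.8  89.6]
top dark [582.5 343.4] c [ 166.9 -766.7   18. ] rect [ 164.1 -781.6  107.2   67.1   84. ]
top dark [208.3 210.2] c [537.  232.4  18. ] rect [537.6 231.9  46.2  43.7  89.2]
scene brass [238.  249.5] c [ 510.3 -216.9   14. ] rect [ 510.2 -216.7   42.    41.     1.5]
scene brass [184.9 289.3] c [ 507.9 -350.7   14. ] rect [ 
[... 162 characters left out ...]
. ] rect [496.8 192.9 277.   39.3  84.9]
scene dark [544.7 337.4] c [1063.5   90.5   18. ] rect [1.0955e+03 1.5260e+02 2.8910e+02 6.7970e+02 1.0000e-01]
scene dark [605.8  69.9] c [773.2 876.1  18. ] rect [776.  917.3 216.7 407.7   9.3]
scene dark [185.8  89.1] c [ 37.5 -20.7  18. ] rect [ 23.1 -12.5 217.1 197.7  61.7]
scene dark [624.9 262.7] c [1094.1  352.    18. ] rect [1093.8  360.3   56.9  135.8    5.4]
scene dark [629.3 163.9] c [976.  608.5  18. ] rect [9.832e+02 6.149e+02 6.530e+01 1.551e+02 1.000e-01]
scene dark [621.6  13.8] c [ 680.9 1149.5   18. ] rect [ 674.  1153.6   87.8  164.9   71.9]
scene dark [593.8 273.6] c [1061.5  281.4   18. ] rect [1056.1  285.2   58.9  109.2   58.4]
```

Careful with the scale: shifts go in shares of 50 mm and turns go in shares of 180 degrees. That gives: 40 mm is 0.8, -24 mm is -0.48.

```bash
python3 -m jog '[[0.8, -0.48, 0, 0, 0, 0, 1], [0.8, -0.48, 0, 0, 0, 0, 1], [0.8, -0.48, 0, 0, 0, 0, 1], [0.8, -0.48, 0, 0, 0, 0, 1], [0.8, -0.48, 0, 0, 0, 0, 1], [0.8, -0.48, 0, 0, 0, 0, 1], [0.8, -0.48, 0, 0, 0, 0, 1], [0.8, -0.48, 0, 0, 0, 0, 1]]'
python3 -m jog '[[0.8, -0.52, 0, 0, 0, 0, 1], [0.8, -0.52, 0, 0, 0, 0, 1], [0, 0, 0, 0, 0, 0.0477, 1], [0, 0, 0, 0, 0, 0.0477, 1], [0, 0, 0, 0, 0, 0.0474, 1], [0, 0, 0, 0, 0, 0, 1], [0, 0, 0, 0, 0, 0, 1]]'
python3 - <<'E'
from h import *
f,K,R,c=cam("wrist"); save(f,"w1.png"); s=get_state(); print(s["position"],np.round(s["ee_rot"],3),c)
for b in blobs(brass(f),200)[:3]:
    (u,v),r=cv2.minEnclosingCircle(b); P=onplane(b[:,0],14,K,R,c)
    e=cv2.fitEllipse(P[:,:2].astype(np.float32)); print(u,v,r,e)
E
```

```text
time_s: 0.9
position: [452.6, -290.9, 222.5]
ee_rot: [[0.936, 0.352, -0.0], [0.352, -0.936, 0.0], [-0.0, -0.0, -1.0]]
ft_force: [0.5, -0.6, 0.2]
finger_gap: 1.002
grip_force: 0.0
time_s: 1.6
position: [508.4, -215.6, 222.4]
ee_rot: [[0.996, -0.085, -0.0], [-0.085, -0.996, 0.0], [-0.0, -0.0, -1.0]]
ft_force: [-0.3, 0.2, -0.7]
finger_gap: 1.001
grip_force: 0.0
[ 508.3897094  -215.68879608  222.46479368] [[ 0.996 -0.085 -0.   ]
 [-0.085 -0.996  0.   ]
 [-0.    -0.    -1.   ]] [ 579.20993249 -222.64747282  384.92509937]
460.5 364.5 166.62693786621094 ((205.9147491455078, -509.3534240722656), (22.514789581298828, 632.9263305664062), 176.12246704101562)
317.60906982421875 178.29296875 16.932449340820312 ((508.17657470703125, -216.0887908935547), (40.15413284301758, 41.169803619384766), 92.23177337646484)
424.0 173.0 12.649210929870605 ((503.56817626953125, -346.4765319824219), (28.707088470458984, 29.753231048583984), 152.4617156982422)
```

View pics/w1.png

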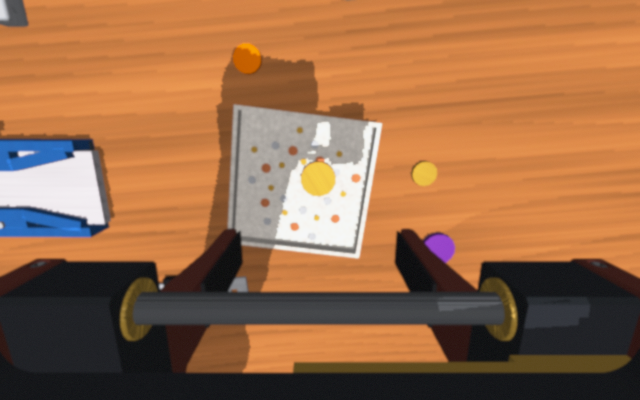

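The tray blank shows at pixel (318,178), which casts to (508.2,-216.1), within 2 mm of the top and scene values. The small decoy is at (424,173), and there is room for the fingers beside the blank. I'll descend with the opening at 0.75.

In the tool's units: 40 mm is 0.8, 30 mm is 0.6.

```bash
python3 -m jog '[[0, 0.008, 0.8, 0, 0, 0, 0.75], [0, 0, 0.8, 0, 0, 0, 0.75], [0, 0, 0.8, 0, 0, 0, 0.75], [0, 0, 0.8, 0, 0, 0, 0.75], [0, 0, 0.6, 0, 0, 0, 0.75], [0, 0, 0.3, 0, 0, 0, 0.75], [0, 0, 0, 0, 0, 0, 0.75]]'
python3 -m jog '[[0, 0, 0.08, 0, 0, 0, 0.75], [0, 0, 0.08, 0, 0, 0, 0.75], [0, 0, 0.04, 0, 0, 0, 0.75], [0, 0, 0, 0, 0, 0, 0.75], [0, 0, 0, 0, 0, 0, 0.75]]'
```

```text
time_s: 2.35
position: [506.7, -215.6, 15.3]
ee_rot: [[0.996, -0.087, -0.004], [-0.087, -0.996, 0.002], [-0.004, -0.001, -1.0]]
ft_force: [-0.6, 0.4, -0.0]
finger_gap: 0.749
grip_force: 0.0
time_s: 2.85
position: [508.8, -216.3, 8.2]
ee_rot: [[0.996, -0.089, 0.001], [-0.089, -0.996, -0.0], [0.001, 0.0, -1.0]]
ft_force: [0.1, -0.1, -0.2]
finger_gap: 0.753
grip_force: 0.0
```

In the tool's units: 0.7 mm is 0.014.

```bash
python3 -m jog '[[0, 0, 0.014, 0, 0, 0, 0.6], [0, 0, 0, 0, 0, 0, 0.4], [0, 0, 0, 0, 0, 0, 0.4], [0, 0, 0, 0, 0, 0, 0.4], [0, 0, 0, 0, 0, 0, 0.4], [0, 0, 0, 0, 0, 0, 0.4]]'
```

```text
time_s: 3.45
position: [508.5, -216.1, 7.0]
ee_rot: [[0.996, -0.089, 0.0], [-0.089, -0.996, 0.0], [0.0, -0.0, -1.0]]
ft_force: [-0.1, -0.0, 1.7]
finger_gap: 0.492
grip_force: 30.0
```

In the tool's units: -45 mm is -0.9, -30 mm is -0.6.

```bash
python3 -m jog '[[0, 0, -0.2, 0, 0, 0, 0.4], [0, 0, -0.6, 0, 0, 0, 0.4], [0, 0, -0.9, 0, 0, 0, 0.4], [0, 0, -0.9, 0, 0, 0, 0.4], [0, 0, -0.4, 0, 0, 0, 0.4], [0, 0, 0, 0, 0, 0, 0.4]]'
python3 -m jog '[[-0.03, -0.8, 0, 0, 0, 0, 0.4], [-0.03, -0.8, 0, 0, 0, 0, 0.4], [-0.03, -0.8, 0, 0, 0, 0, 0.4], [-0.03, -0.8, 0, 0, 0, 0, 0.4], [-0.03, -0.8, 0, 0, 0, 0, 0.4], [-0.03, -0.8, 0, 0, 0, 0, 0.4], [-0.03, -0.8, 0, 0, 0, 0, 0.4], [-0.03, -0.8, 0, 0, 0, 0, 0.4]]'
python3 -m jog '[[0, 0, 0, 0, 0, 0, 0.4], [0, 0, 0, 0, 0, 0, 0.4], [0, 0, 0, 0, 0, 0, 0.4]]'
python3 - <<'E'
from h import *
f,K,R,c=cam("wrist"); save(f,"w2.png"); s=get_state(); print(c); np.savez("w2.npz",f=f,K=K,R=R,c=c)
for nm,m,z in(("blue",blue(f),34),("dark",dark(f),18)):
    for b in blobs(m,300)[:4]:
        P=onplane(b[:,0],z,K,R,c)[:,:2].astype(np.float32); print(nm,b[:,0].mean(0).round(),np.round(sum([list(t) if hasattr(t,'__len__') else [t] for t in cv2.minAreaRect(P)],[]),1))
E
```

```text
time_s: 4.05
position: [510.4, -217.0, 161.0]
ee_rot: [[0.996, -0.089, 0.006], [-0.089, -0.996, -0.002], [0.006, 0.002, -1.0]]
ft_force: [-0.3, -0.2, -1.5]
finger_gap: 0.487
grip_force: 30.0
time_s: 4.85
position: [524.0, 104.9, 155.7]
ee_rot: [[0.996, -0.089, -0.002], [-0.089, -0.996, -0.001], [-0.002, 0.001, -1.0]]
ft_force: [1.0, -0.9, -1.0]
finger_gap: 0.487
grip_force: 30.0
time_s: 5.15
position: [524.5, 102.1, 156.1]
ee_rot: [[0.996, -0.09, -0.002], [-0.09, -0.996, -0.001], [-0.001, 0.001, -1.0]]
ft_force: [0.4, -0.6, -1.5]
finger_gap: 0.489
grip_force: 30.0
[595.4956531   94.87152392 318.50380782]
blue [212. 148.] [573.8 192.9 268.4  34.9  84.8]
blue [191. 234.] [497.1 230.7 206.1  36.   84.8]
dark [318. 310.] [388.  113.  210.1  38.7  84.4]
dark [541. 312.] [ 362.3 -139.3  177.1   41.4   88. ]
dark [ 61. 310.] [414.6 404.2  99.7  37.4  84.8]
dark [528. 169.] [ 520.6 -106.6   14.   169.5   78.1]
```

View pics/w2.png

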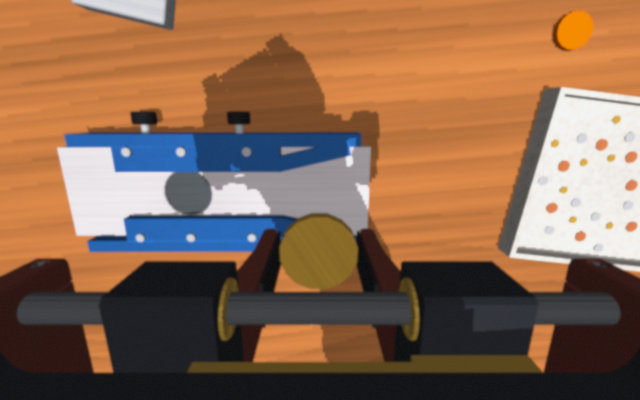

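The wrist view shows the gripped blank at about (318,252), the jig mouth on the right at (360,190), the pocket at (188,192), and lane edges near rows 170 and 215.

```bash
cat > lane.py <<'E'
from h import *
def lane(f,K,R,c,cols,mid):
    B=blue(f); up=[];lo=[]
    for u in cols:
        a=np.where(B[:mid,u])[0]; b=np.where(B[mid:,u])[0]
        if len(a): up.append((u,a.max()+.5))
        if len(b): lo.append((u,mid+b.min()-.5))
    ls=[]
    for pts,z in((up,34),(lo,22)):
        P=onplane(pts,z,K,R,c)[:,:2]; k=np.polyfit(P[:,1],P[:,0],1)
        k=np.polyfit(*(P[abs(np.polyval(k,P[:,1])-P[:,0])<2].T[::-1]),1); ls.append(k)
    k=(ls[0]+ls[1])/2
    print("edges",ls[0],ls[1],"width",np.polyval(ls[0]-ls[1],200)*np.cos(np.arctan(k[0])),"angle",np.arctan(k[0]))
    return k
E
python3 - <<'E'
from lane import *
d=np.load("w2.npz"); f,K,R,c=d["f"],d["K"],d["R"],d["c"]
k=lane(f,K,R,c,range(140,235),190); print("centre x at y=105,200:",np.polyval(k,[105,200]))
h=hsv(f); m=np.zeros(h.shape[:2],bool); m[150:225,150:225]=(h[150:225,150:225,2]<130)&(h[150:225,150:225,1]<90)
b=blobs(m)[0]
for z in(18,22):
    print(z,cv2.fitEllipse(onplane(b[:,0],z,K,R,c)[:,:2].astype(np.float32)))
# jig ends: bed corners on z=22
W=(h[...,1]<40)&(h[...,2]>110); r=blobs(W,2000)
for q in r[:3]: print(q[:,0].min(0),q[:,0].max(0))
for u in [(59,148),(78,235),(371,146),(366,207)]: print(u,onplane(u,22,K,R,c)[0].round(1))
s=get_state(); print(s["position"],s["ft_force"])
E
```

```text
edges [9.00535743e-02 5.39155509e+02] [9.01343831e-02 4.90064669e+02] width 48.87671479858662 angle 0.0898513969955306
centre x at y=105,200: [524.06995646 532.62888443]
18 ((529.9422607421875, 234.1425018310547), (46.11587142944336, 80.04396057128906), 178.12448120117188)
22 ((530.8148193359375, 232.28863525390625), (45.50203323364258, 78.97843170166016), 178.12449645996094)
[509  88] [639 262]
[198 146] [370 234]
[ 58 146] [182 236]
(59, 148) [590.3 344.4  22. ]
(78, 235) [501.6 352.5  22. ]
(371, 146) [565.3  46.4  22. ]
(366, 207) [504.8  54.2  22. ]
[524.75164873 101.84945837 156.28173523] [ 0.22040432  1.04959951 -1.31235139]
```

In the tool's units: 35 mm is 0.7, 25 mm is 0.5.

```bash
python3 -m jog '[[0, -0.1, 0.4, 0, 0, 0, 0.4], [0, 0, 0.7, 0, 0, 0, 0.4], [0, 0, 0.7, 0, 0, 0, 0.4], [0, 0, 0.5, 0, 0, 0, 0.4], [0, 0, 0.2, 0, 0, 0, 0.4], [0, 0, 0, 0, 0, 0, 0.4], [0, 0, 0, 0, 0, 0, 0.4]]'
python3 - <<'E'
from h import *
f,K,R,c=cam("wrist"); save(f,"w3.png")
for i in range(2): snapshot("top"); s=get_state(); print(s["position"],s["ft_force"])
f,K,R,c=cam("scene"); save(cv2.resize(f[90:210,290:450],(800,600),interpolation=cv2.INTER_CUBIC),"s3.png")
E
```

```text
time_s: 5.9
position: [526.2, 108.2, 32.8]
ee_rot: [[0.996, -0.09, 0.001], [-0.09, -0.996, 0.0], [0.001, -0.0, -1.0]]
ft_force: [-0.1, 0.8, -1.1]
finger_gap: 0.485
grip_force: 30.0
[526.59790931 108.58672365  33.38068884] [-0.02074162  0.45710691 -0.82868432]
[526.50349997 108.67695453  33.3369821 ] [-0.49456308  0.08826158 -0.58776975]
```

View pics/w3.png

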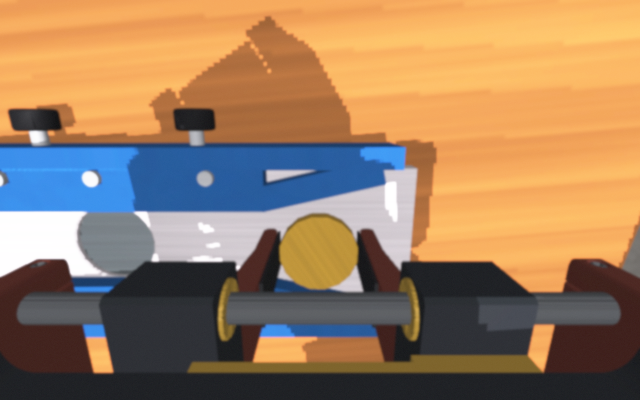

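The blank, pixel (318,251), sits in the wide mouth. The pocket is at about (115,242) and the guide edges are near rows 211 and 279. I'll refine the centreline from this closer view.

Run:
```python
from lane import *
f,K,R,c=cam("wrist")
k=lane(f,K,R,c,range(76,102),242); print("centre x at y=108.6,200:",np.polyval(k,[108.6,200]))
h=hsv(f); 
print("row col115",h[205:285:4,115].tolist()); print("col row245",h[245,60:180:6].tolist())
m=brass(f)&(np.indices(h.shape[:2])[0]<292)&(np.indices(h.shape[:2])[0]>205)
for b in blobs(m,300)[:1]: print("blank",cv2.minEnclosingCircle(b),onplane(cv2.minEnclosingCircle(b)[0],40,K,R,c))
print(get_state()["position"])
```

```text
edges [1.50631568e-01 5.24269607e+02] [8.90116639e-02 4.90959653e+02] width 45.30983225667929 angle 0.11925307033794019
centre x at y=108.6,200: [520.62725706 531.57895274]
row col115 [[105, 191, 238], [105, 190, 238], [107, 50, 152], [102, 24, 136], [103, 26, 137], [103, 26, 136], [104, 25, 135], [103, 26, 137], [103, 26, 140], [101, 26, 137], [100, 23, 136], [103, 26, 137], [103, 26, 138], [99, 26, 139], [104, 25, 133], [104, 25, 135], [103, 26, 139], [138, 10, 125], [111, 89, 121], [107, 186, 103]]
col row245 [[0, 1, 255], [0, 1, 255], [0, 0, 254], [158, 4, 243], [109, 15, 133], [101, 26, 136], [102, 28, 136], [104, 28, 138], [101, 26, 137], [101, 26, 137], [101, 26, 137], [103, 26, 137], [105, 26, 139], [105, 26, 140], [101, 26, 138], [102, 24, 139], [150, 7, 177], [154, 9, 200], [159, 9, 201], [159, 9, 202]]
blank ((318.27215576171875, 252.5), 39.981990814208984) [[525.93774537 107.685807    40.        ]]
[526.21546713 108.70068251  33.04777275]
```

Run:
```python
from lane import *
for src in ("now","top"):
    if src=="now": f,K,R,c=cam("wrist"); h=hsv(f); roi=(slice(200,300),slice(60,180))
    else:
        d=np.load("top1.npz"); f,K,R,c=d["f"],d["K"],d["R"],d["c"]; h=hsv(f); roi=(slice(195,225),slice(192,226))
    m=np.zeros(h.shape[:2],bool); hh=h[roi]; m[roi]=(hh[...,1]>15)&(hh[...,1]<60)&(hh[...,2]<150)&(hh[...,2]>80)
    b=blobs(m)[0]; print(src,b[:,0].min(0),b[:,0].max(0))
    for z in(18,22): 
        P=onplane(b[:,0],z,K,R,c)[:,:2]; print(z,np.round(sum(map(list,cv2.fitEllipse(P.astype(np.float32))[:2]),[]),1),P.min(0).round(1),P.max(0).round(1))
f,K,R,c=cam("wrist"); B=blue(f)
for u in range(70,250,12): 
    a=np.where(B[:242,u])[0]; print(u,a.max(),onplane((u,a.max()+.5),34,K,R,c)[0].round(1))
```

```text
now [ 82 213] [154 273]
18 [534.3 232.4  40.8  44.8] [512.5 209.9] [554.1 254.3]
22 [535.7 229.4  39.9  43.7] [514.4 207.5] [555.  250.9]
top [200 204] [216 218]
18 [535.3 234.6  35.3  44.7] [515.9 211.5] [554.1 254.5]
22 [535.  233.5  35.2  44.5] [515.7 210.6] [553.7 253.3]
70 209 [560.7 241.9  34. ]
82 209 [560.2 235.3  34. ]
94 211 [558.4 229.   34. ]
106 211 [557.9 222.4  34. ]
118 211 [557.3 215.8  34. ]
130 211 [556.7 209.2  34. ]
142 209 [557.2 202.4  34. ]
154 209 [556.6 195.8  34. ]
166 209 [556.1 189.2  34. ]
178 209 [555.5 182.6  34. ]
190 209 [554.9 176.   34. ]
202 209 [554.3 169.4  34. ]
214 209 [553.7 162.8  34. ]
226 209 [553.1 156.3  34. ]
238 209 [552.5 149.7  34. ]
```

In the tool's units: 3 mm is 0.06, 2 mm is 0.04.

```bash
python3 -m jog '[[-0.032, 0, 0.06, 0, 0, 0, 0.4], [0, 0, 0.04, 0, 0, 0, 0.4], [0, 0, 0.02, 0, 0, 0, 0.4], [0, 0, 0, 0, 0, 0, 0.4], [0, 0, 0, 0, 0, 0, 0.4]]'
python3 -m jog '[[0, 0, 0.014, 0, 0, 0, 0.4], [0, 0, 0.014, 0, 0, 0, 0.4], [0, 0, 0, 0, 0, 0, 0.4], [0, 0, 0, 0, 0, 0, 0.4]]'
```

```text
time_s: 6.75
position: [523.8, 108.8, 25.8]
ee_rot: [[0.996, -0.089, -0.0], [-0.089, -0.996, -0.0], [-0.0, 0.0, -1.0]]
ft_force: [-0.0, 0.4, -1.4]
finger_gap: 0.487
grip_force: 30.0
time_s: 7.15
position: [523.9, 108.7, 24.5]
ee_rot: [[0.996, -0.089, -0.0], [-0.089, -0.996, -0.0], [-0.0, 0.0, -1.0]]
ft_force: [-0.4, -0.5, -0.7]
finger_gap: 0.492
grip_force: 30.0
```

In the tool's units: 0.4 mm is 0.008.

```bash
python3 -m jog '[[0, 0, 0.008, 0, 0, 0, 0.4], [0, 0, 0, 0, 0, 0, 0.4], [0, 0, 0, 0, 0, 0, 0.4]]'
python3 -m jog '[[0, 0, 0.006, 0, 0, 0, 0.4], [0, 0, 0, 0, 0, 0, 0.4]]'
```

```text
time_s: 7.45
position: [523.9, 108.7, 24.2]
ee_rot: [[0.996, -0.089, 0.0], [-0.089, -0.996, -0.0], [0.0, 0.0, -1.0]]
ft_force: [-0.3, -1.1, -1.4]
finger_gap: 0.491
grip_force: 30.0
time_s: 7.65
position: [523.9, 108.7, 24.0]
ee_rot: [[0.996, -0.089, 0.0], [-0.089, -0.996, -0.0], [0.0, 0.0, -1.0]]
ft_force: [-0.4, -0.2, 2.2]
finger_gap: 0.483
grip_force: 30.0
```

```bash
python3 -m jog '[[0, 0, 0, 0, 0, 0, 0.6], [0, 0, 0, 0, 0, 0, 0.6], [0, 0, 0, 0, 0, 0, 0.6], [0, 0, -0.01, 0, 0, 0, 0.6]]'
python3 -m jog '[[0.01, -0.04, 0, 0, 0, 0, 0.6], [0, -0.04, 0, 0, 0, 0, 0.6], [0, -0.04, 0, 0, 0, 0, 0.6], [0, -0.06, 0, 0, 0, 0, 0.6], [0, -0.06, 0, 0, 0, 0, 0.6], [0, -0.06, 0, 0, 0, 0, 0.6], [0, 0, 0, 0, 0, 0, 0.6]]'
```

```text
time_s: 8.05
position: [523.9, 108.7, 24.3]
ee_rot: [[0.996, -0.089, -0.0], [-0.089, -0.996, -0.0], [-0.0, 0.0, -1.0]]
ft_force: [-0.7, -0.6, -0.0]
finger_gap: 0.6
grip_force: 0.0
time_s: 8.75
position: [525.8, 124.4, 24.4]
ee_rot: [[0.996, -0.088, 0.0], [-0.088, -0.996, 0.0], [0.0, -0.0, -1.0]]
ft_force: [-0.5, 0.3, 1.0]
finger_gap: 0.599
grip_force: 0.0
```

In the tool's units: -3 mm is -0.06.

```bash
python3 -m jog '[[0, -0.06, 0, 0, 0, 0, 0.6], [0, -0.06, 0, 0, 0, 0, 0.6], [0, -0.06, 0, 0, 0, 0, 0.6], [0, -0.06, 0, 0, 0, 0, 0.6], [0, -0.06, 0, 0, 0, 0, 0.6], [0, -0.06, 0, 0, 0, 0, 0.6]]'
python3 -m jog '[[0, -0.06, 0, 0, 0, 0, 0.6], [0, -0.06, 0, 0, 0, 0, 0.6], [0, -0.06, 0, 0, 0, 0, 0.6], [0, -0.06, 0, 0, 0, 0, 0.6], [0, -0.06, 0, 0, 0, 0, 0.6], [0, -0.06, 0, 0, 0, 0, 0.6], [0, -0.06, 0, 0, 0, 0, 0.6], [0, -0.06, 0, 0, 0, 0, 0.6]]'
```

```text
time_s: 9.35
position: [528.0, 141.1, 24.4]
ee_rot: [[0.996, -0.09, 0.001], [-0.09, -0.996, -0.001], [0.001, 0.0, -1.0]]
ft_force: [1.6, -2.1, -0.5]
finger_gap: 0.599
grip_force: 1.0
time_s: 10.15
position: [529.5, 165.8, 24.3]
ee_rot: [[0.996, -0.089, -0.0], [-0.089, -0.996, 0.0], [-0.0, -0.0, -1.0]]
ft_force: [0.2, -1.3, 0.9]
finger_gap: 0.601
grip_force: 0.6
```

In the tool's units: -3 mm is -0.06.

```bash
python3 -m jog '[[0, -0.06, 0, 0, 0, 0, 0.6], [0, -0.06, 0, 0, 0, 0, 0.6], [0, -0.06, 0, 0, 0, 0, 0.6], [0, -0.06, 0, 0, 0, 0, 0.6], [0, -0.06, 0, 0, 0, 0, 0.6], [0, -0.06, 0, 0, 0, 0, 0.6], [0, -0.06, 0, 0, 0, 0, 0.6], [0, -0.06, 0, 0, 0, 0, 0.6]]'
python3 -m jog '[[0, -0.06, 0, 0, 0, 0, 0.6], [0, -0.06, 0, 0, 0, 0, 0.6], [0, -0.06, 0, 0, 0, 0, 0.6], [0, -0.06, 0, 0, 0, 0, 0.6], [0, -0.06, 0, 0, 0, 0, 0.6], [0, -0.06, 0, 0, 0, 0, 0.6], [0, 0, 0, 0, 0, 0, 0.6]]'
python3 - <<'E'
from h import *
f,K,R,c=cam("wrist"); save(f,"w4.png")
E
```

```text
time_s: 10.95
position: [531.6, 189.6, 24.3]
ee_rot: [[0.996, -0.089, -0.0], [-0.089, -0.996, -0.0], [-0.0, 0.0, -1.0]]
ft_force: [-0.7, -1.0, -0.2]
finger_gap: 0.598
grip_force: 0.5
time_s: 11.65
position: [533.2, 208.1, 24.4]
ee_rot: [[0.996, -0.089, 0.0], [-0.089, -0.996, 0.0], [0.0, -0.001, -1.0]]
ft_force: [0.0, -0.0, -0.9]
finger_gap: 0.605
grip_force: 0.0
```

View pics/w4.png

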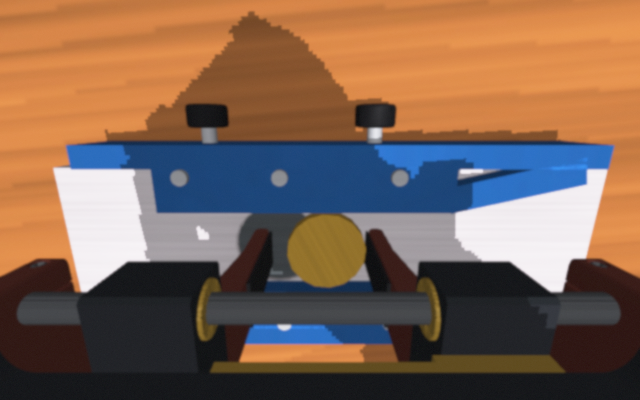

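The blank, at (326,251), is free in the lane against the rear finger. The pocket's left edge is at column 239, so about 28 mm remain, and I'll slow down.

In the tool's units: -2 mm is -0.04.

```bash
python3 -m jog '[[0, -0.04, 0, 0, 0, 0, 0.6], [0, -0.04, 0, 0, 0, 0, 0.6], [0, -0.04, 0, 0, 0, 0, 0.6], [0, -0.04, 0, 0, 0, 0, 0.6], [0, -0.04, 0, 0, 0, 0, 0.6], [0, -0.04, 0, 0, 0, 0, 0.6], [0, -0.04, 0, 0, 0, 0, 0.6], [0, -0.04, 0, 0, 0, 0, 0.6]]'
python3 -m jog '[[0, -0.03, 0, 0, 0, 0, 0.6], [0, -0.03, 0, 0, 0, 0, 0.6], [0, -0.02, 0, 0, 0, 0, 0.6], [0, -0.02, 0, 0, 0, 0, 0.6], [0, -0.02, 0, 0, 0, 0, 0.6], [0, 0, 0, 0, 0, 0, 0.6]]'
```

```text
time_s: 12.5
position: [534.6, 223.4, 24.3]
ee_rot: [[0.996, -0.089, -0.0], [-0.089, -0.996, -0.0], [-0.0, 0.0, -1.0]]
ft_force: [-0.2, -1.7, -0.1]
finger_gap: 0.6
grip_force: 0.6
time_s: 13.1
position: [535.2, 229.3, 24.4]
ee_rot: [[0.996, -0.089, 0.0], [-0.089, -0.996, 0.0], [0.0, -0.0, -1.0]]
ft_force: [0.3, -1.1, 1.1]
finger_gap: 0.597
grip_force: 0.6
```

In the tool's units: -0.7 mm is -0.014.

```bash
python3 -m jog '[[0, -0.014, 0, 0, 0, 0, 0.6], [0, -0.014, 0, 0, 0, 0, 0.6], [0, -0.014, 0, 0, 0, 0, 0.6], [0, 0, 0, 0, 0, 0, 0.6]]'; python3 -m jog '[[0, -0.014, 0, 0, 0, 0, 0.6], [0, -0.014, 0, 0, 0, 0, 0.6], [0, 0, 0, 0, 0, 0, 0.6]]'
python3 - <<'E'
from h import *
f,K,R,c=cam("wrist"); 
m=brass(f); m[:205]=0; m[292:]=0; print([cv2.boundingRect(b) for b in blobs(m,300)[:2]])
f=cv2.imread("pics/w4.png")[:,:,::-1].copy(); m=brass(f); m[:205]=0; m[292:]=0; print([cv2.boundingRect(b) for b in blobs(m,300)[:2]])
E
```

```text
time_s: 13.5
position: [535.4, 231.3, 24.4]
ee_rot: [[0.996, -0.089, 0.0], [-0.089, -0.996, -0.0], [0.0, 0.0, -1.0]]
ft_force: [-0.1, -0.9, 0.9]
finger_gap: 0.6
grip_force: 0.6
time_s: 13.8
position: [535.4, 233.2, 24.2]
ee_rot: [[0.996, -0.089, -0.0], [-0.089, -0.996, 0.0], [-0.0, -0.0, -1.0]]
ft_force: [-0.3, -0.0, -0.6]
finger_gap: 0.603
grip_force: 0.1
[(287, 214, 78, 72)]
[(287, 214, 79, 73)]
```

```bash
cat > bb.py <<'E'
from h import *
f,K,R,c=cam("wrist"); m=brass(f); m[:205]=0; m[292:]=0; print("bbox",[cv2.boundingRect(b) for b in blobs(m,300)[:2]],get_state()["position"].round(2) if hasattr(get_state()["position"],"round") else get_state()["position"])
E
for i in 1; do python3 -m jog '[[0, -0.012, 0, 0, 0, 0, 0.6], [0, -0.012, 0, 0, 0, 0, 0.6], [0, 0, 0, 0, 0, 0, 0.6]]'; python3 bb.py; done
```

```text
time_s: 14.15
position: [535.6, 234.0, 24.3]
ee_rot: [[0.996, -0.089, -0.0], [-0.089, -0.996, 0.0], [-0.0, -0.0, -1.0]]
ft_force: [0.7, -0.0, -0.7]
finger_gap: 0.6
grip_force: 0.1
bbox [(287, 214, 78, 72)] [535.56 234.02  24.32]
```

In the tool's units: -0.6 mm is -0.012.

```bash
python3 -m jog '[[0, -0.012, 0, 0, 0, 0, 0.6], [0, -0.012, 0, 0, 0, 0, 0.6], [0, 0, 0, 0, 0, 0, 0.6]]'; python3 bb.py
```

```text
time_s: 14.5
position: [535.7, 235.1, 24.4]
ee_rot: [[0.996, -0.089, 0.0], [-0.089, -0.996, -0.0], [0.0, 0.0, -1.0]]
ft_force: [0.0, -0.9, -0.1]
finger_gap: 0.604
grip_force: 0.3
bbox [(288, 214, 77, 70)] [535.69 235.08  24.36]
```

In the tool's units: -0.5 mm is -0.01.

```bash
python3 -m jog '[[0, -0.01, 0, 0, 0, 0, 0.6], [0, 0, 0, 0, 0, 0, 0.6], [0, 0, 0, 0, 0, 0, 0.6]]'; python3 bb.py
```

```text
time_s: 14.85
position: [535.7, 235.5, 24.3]
ee_rot: [[0.996, -0.089, 0.0], [-0.089, -0.996, -0.0], [0.0, 0.0, -1.0]]
ft_force: [-0.1, -0.8, 0.9]
finger_gap: 0.598
grip_force: 0.6
bbox [(288, 214, 77, 70)] [535.77 235.5   24.35]
```

In the tool's units: -0.5 mm is -0.01.

```bash
python3 -m jog '[[0, -0.01, 0, 0, 0, 0, 0.6], [0, 0, 0, 0, 0, 0, 0.6], [0, 0, 0, 0, 0, 0, 0.6]]'; python3 bb.py
```

```text
time_s: 15.2
position: [535.8, 236.1, 24.3]
ee_rot: [[0.996, -0.089, 0.0], [-0.089, -0.996, -0.0], [0.0, 0.0, -1.0]]
ft_force: [0.1, -1.1, 1.3]
finger_gap: 0.601
grip_force: 0.6
bbox [(289, 214, 76, 70)] [535.8  236.12  24.33]
```

In the tool's units: -0.5 mm is -0.01.

```bash
python3 -m jog '[[0, -0.01, 0, 0, 0, 0, 0.6], [0, 0, 0, 0, 0, 0, 0.6], [0, 0, 0, 0, 0, 0, 0.6]]'; python3 bb.py
```

```text
time_s: 15.55
position: [535.8, 236.6, 24.4]
ee_rot: [[0.996, -0.089, 0.0], [-0.089, -0.996, -0.0], [0.0, -0.0, -1.0]]
ft_force: [0.8, -1.3, 0.7]
finger_gap: 0.598
grip_force: 0.6
bbox [(289, 214, 76, 70)] [535.82 236.64  24.35]
```

In the tool's units: -0.5 mm is -0.01.

```bash
python3 -m jog '[[0, -0.01, 0, 0, 0, 0, 0.6], [0, 0, 0, 0, 0, 0, 0.6], [0, 0, 0, 0, 0, 0, 0.6]]'; python3 bb.py; python3 -c "
from h import *
f,K,R,c=cam('wrist'); save(cv2.resize(f[190:310,220:420],(800,480),interpolation=cv2.INTER_CUBIC),'w5.png')"
```

```text
time_s: 15.9
position: [535.9, 237.1, 24.4]
ee_rot: [[0.996, -0.089, 0.0], [-0.089, -0.996, 0.0], [0.0, -0.0, -1.0]]
ft_force: [-0.3, -0.4, 1.0]
finger_gap: 0.603
grip_force: 0.6
bbox [(289, 214, 76, 70)] [535.86 237.13  24.34]
```

View pics/w5.png

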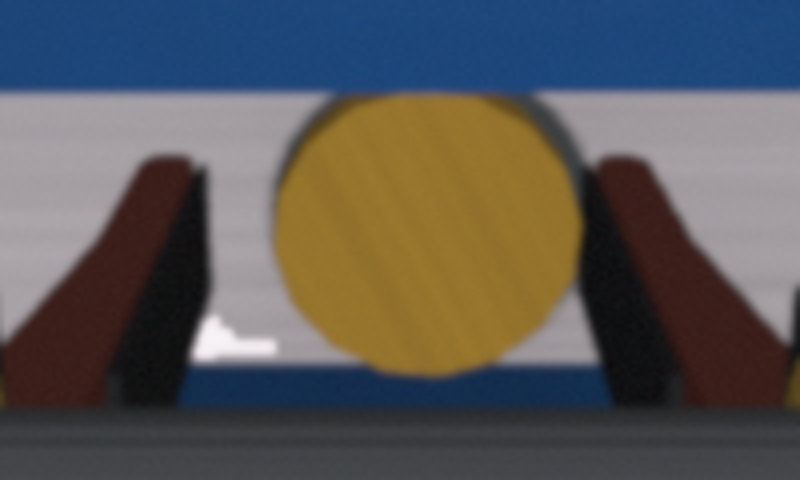

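The crop shows the blank's disc concentric with the pocket: blank columns 275–582, pocket 272–585. Its apparent size fell from 79 to 76 px at about y=235, so it has dropped. I'll stop pushing, back off and check.

In the tool's units: 3 mm is 0.06, 1.5 mm is 0.03.

```bash
python3 -m jog '[[0, 0.06, 0, 0, 0, 0, 0.6], [0, 0.03, 0, 0, 0, 0, 0.7], [0, 0, 0, 0, 0, 0, 0.7], [0, 0, 0, 0, 0, 0, 0.7]]'; python3 bb.py
python3 -m jog '[[0, 0, -0.2, 0, 0, 0, 0.75], [0, 0, -0.6, 0, 0, 0, 0.75], [0, 0, -0.8, 0, 0, 0, 0.75], [0, 0, -0.8, 0, 0, 0, 0.75], [0, 0, -0.8, 0, 0, 0, 0.75], [0, 0, 0, 0, 0, 0, 0.75], [0, 0, 0, 0, 0, 0, 0.75]]'
python3 -m jog '[[-0.4, 0, 0, 0, 0, 0, 0.75], [-0.8, 0, 0, 0, 0, 0, 0.75], [-0.8, 0, 0, 0, 0, 0, 0.75], [0, 0, 0, 0, 0, 0, 0.75], [0, 0, 0, 0, 0, 0, 0.75]]'
python3 - <<'E'
from h import *
r={}
for n in("wrist","scene","top"):
    f,K,R,c=cam(n); m=brass(f)
    if n=="wrist": save(f,"w6.png"); m[300:]=0
    if n=="scene": save(cv2.resize(f[100:190,328:448],(800,600),interpolation=cv2.INTER_CUBIC),"s6.png")
    for b in blobs(m,60)[:5]:
        P=onplane(b[:,0],27,K,R,c)[:,:2].astype(np.float32); e=cv2.fitEllipse(P); print(n,cv2.boundingRect(b),np.round(e[0]+e[1],1))
E
```

```text
time_s: 16.4
position: [535.5, 232.7, 24.4]
ee_rot: [[0.996, -0.089, 0.0], [-0.089, -0.996, 0.0], [0.0, -0.0, -1.0]]
ft_force: [-0.3, 0.6, -0.5]
finger_gap: 0.697
grip_force: 0.0
bbox [(281, 214, 76, 70)] [535.45 232.75  24.38]
time_s: 17.15
position: [535.9, 232.9, 186.0]
ee_rot: [[0.996, -0.089, 0.003], [-0.089, -0.996, 0.001], [0.003, -0.001, -1.0]]
ft_force: [0.8, 1.1, -0.6]
finger_gap: 0.747
grip_force: 0.0
time_s: 17.65
position: [435.2, 241.3, 183.8]
ee_rot: [[0.996, -0.088, -0.001], [-0.088, -0.996, -0.001], [-0.001, 0.001, -1.0]]
ft_force: [-0.2, -0.3, -0.3]
finger_gap: 0.748
grip_force: 0.0
wrist (297, 63, 44, 47) [535.9 231.2  41.8  42.4]
wrist (171, 281, 12, 19) [324.6 417.7   5.6  30.6]
wrist (456, 283, 10, 17) [294.6  83.9   5.3  26.9]
scene (380, 136, 18, 14) [536.9 229.   38.7  41.9]
scene (178, 283, 15, 14) [ 514.5 -351.6   28.2   29.2]
top (200, 203, 16, 15) [535.9 231.6  38.3  41. ]
top (415, 215, 11, 11) [ 501.6 -342.5   27.8   28.2]
```

View pics/w6.png

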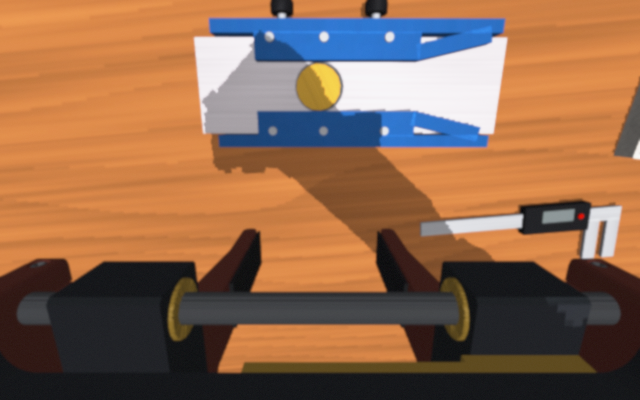

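View pics/s6.png

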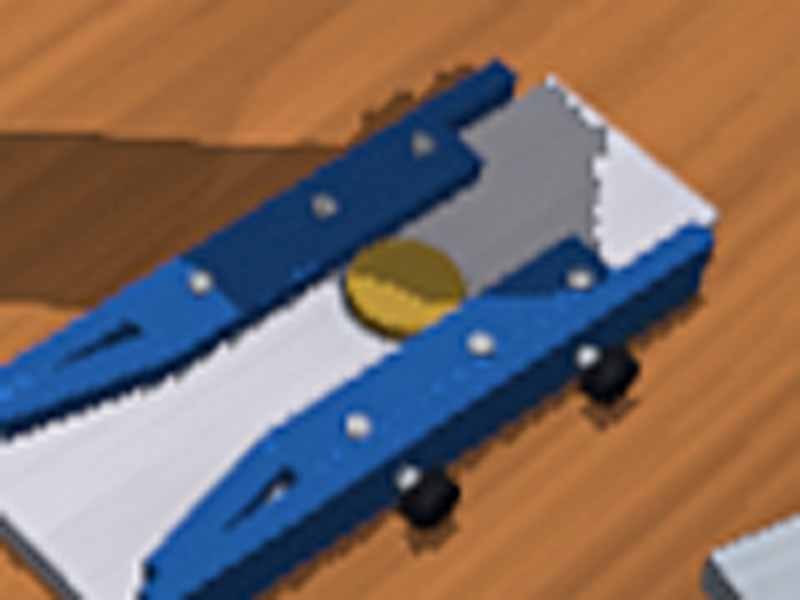

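The wrist view shows the blank, pixel (319,86), inside the pocket with an even dark ring around it. The scene crop shows it low and level at (405,287). The size ratio of 76/78 matches a full 4 mm drop, the cameras agree on a top height of about 26–27 mm, and the gripper is clear. I'm handing in.

```bash
python3 -c "
from rig import close_job
print(close_job())"
```

```text
the job is handed in; nothing more can be done
None
```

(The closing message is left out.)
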